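# Eject a steel sample disc from its holder over the ejector post

### The job

Get the steel sample disc out of the holder it is stuck in: set the holder upright over the post of the ejector stand, feel the post into the access hole in its floor, and ease it down, without forcing it, until it sits fully home on the shoulder and the post has poked the disc up out of its recess. Then lift the disc out, lower it into the empty pocket of the sample tray and let go, leaving the holder home on the stand and everything else as it was.

Things in the scene. Friction and masses are not known exactly. Their poses are not given: they have to be found in the camera images.
- holder_mid (a point): Centre (half-way up) of the sample holder with the disc in it: a plain round metal cup standing mouth up (z axis), 52 mm outside diameter, 22 mm high, 0.16-0.26 kg. Bored from the top 37.5 mm wide, 18 mm deep; the 4 mm floor below has a 24 mm round access hole in its middle. Grip it across the outside from above, in any direction.
- holder: The same holder; origin under its centre. Off-centre on the stand its floor lands on the post's top (its centre 25 mm above stand_shoulder); with the post in the hole it meets the disc 4 mm lower, is home 14 mm lower. Spring fingers 2 to 5 mm above its floor grip the disc: 6 to 15 N push it past them, then it is loose. Its floor is a measuring face: over 30 N on the stand would mark it.
- disc_mid (a point): Centre (half-way up) of the bare steel sample disc, 36 mm diameter, 16 mm thick, 0.13 kg. At the start its underside is on the holder's floor, its top 2 mm below the rim and its centre 1 mm above the holder's centre, so its sides cannot be gripped. With the holder home on the stand its underside rests on the post and its upper 8 mm stand above the rim, loose, to be gripped across 36 mm.
- disc: The same disc; origin at the centre of its underside, z up.
- stand: Ejector stand: a round foot (80 mm diameter, 13 mm high) screwed down, and a column of 48 mm diameter up to 30 mm. Origin at the centre of the foot's underside, z up. On the column a strong magnet holds a loose steel head, put on by hand: 2 to 3.5 mm off the column's centre, to a different side each time (the head itself is not tracked); it shifts only under more than 40 N.
- stand_shoulder (a point): Point on the stand's axis level with the head's flat shoulder, 40 mm above the bench. The shoulder is 44 mm in diameter; the holder's underside rests on it when home, the holder's centre 11 mm above this height. From its middle rises the post, 22.5 mm diameter, 14 mm high, top edge eased by 0.8 mm; it fits the holder's access hole with 0.75 mm to spare all round.
- head2: A spare steel head for the stand, 44 mm diameter, 28 mm high with a thinner post, standing on the bench; origin under its centre, a bystander.
- pocket (a point): Centre of the floor of the sample tray's empty pocket, 8 mm above the bench: round, 40 mm wide, 6 mm deep. The disc's centre is 8 mm above this point when it lies in the pocket.
- tray: Sample tray, a grey plastic slab 150 x 150 x 14 mm, fixed. Origin at the centre of its underside, z up. Four round pockets at x, y = +-36 mm from its centre: the empty one at +36, +36; the other three hold filed discs, which stand 10 mm above the tray's top.
- spare1_mid (a point): Centre of an empty holder of the same kind, a bystander.
- spare2_mid (a point): Centre of another empty holder, a bystander.
- filed1_mid (a point): Centre of a like disc already in the tray, a bystander.
- filed2_mid (a point): Centre of a second disc in the tray, a bystander.
- filed3_mid (a point): Centre of a third disc in the tray, a bystander.
- wash: White plastic bottle, 60 mm diameter, 150 mm high, origin under its centre, a bystander.
- beaker: Glass beaker, 66 mm diameter, 85 mm high, origin under its centre, a bystander.
- pen: Blue marker pen lying on the bench, 12 mm thick, 130 mm long, origin under its centre, a bystander.
There are look-alikes about, which are no part of the job. What is shaped like the holder but blue is not meant.

How it is judged (in metres and radians):
On the way, in this order (a step that is already met when the one before it is completed fails the run):
1. the holder stands home on the stand's shoulder with the post through its floor, and the disc has been poked at least 8 mm up out of its seat (horizontal distance between holder_mid and stand_shoulder below 0.006 m and z of holder_mid in the frame of stand_shoulder below 0.013 m and z of disc_mid in the frame of holder_mid above 0.009 m and horizontal distance between disc_mid and holder_mid below 0.003 m), for 0.2 s.
2. the disc, still held in the fingers, has been lowered into the empty pocket, to within 5 mm of its floor (horizontal distance between disc_mid and pocket below 0.005 m and z of disc_mid in the frame of pocket below 0.013 m and contact force between the fingers and disc above 0.5 N), for 0.05 s.
At the end, for the whole second after the job is handed in: The disc lies flat and at rest in the empty pocket (centre within 5 mm of the pocket's, at most 2 mm above its floor, tilt under 0.1 rad); the holder stands upright, home on the stand (within 6 mm of its axis, at most 2.5 mm above the shoulder, tilt under 0.08 rad) (horizontal distance between disc_mid and pocket below 0.005 m and z of disc_mid in the frame of pocket below 0.01 m and angle between disc_mid's own z axis and vertical below 0.1 rad and linear speed of disc below 0.02 m/s and horizontal distance between holder_mid and stand_shoulder below 0.006 m and z of holder_mid in the frame of stand_shoulder below 0.0135 m and angle between holder_mid's own z axis and vertical below 0.08 rad); the robot touches nothing.
It fails at once if the holder is forced: pressed on the stand with more than 30 N (contact force between holder and stand above 30 N).
It fails at once if the holder is tipped by more than 0.35 rad (angle between holder_mid's own z axis and vertical above 0.35 rad).
It fails at once if another holder or a filed disc is shifted by more than 20 mm (distance of any of spare1_mid, spare2_mid, filed1_mid, filed2_mid, filed3_mid from where it was at the start of the episode above 0.02 m).
It fails at once if the wash bottle, beaker, pen or spare head is knocked by more than 40 mm (distance of any of wash, beaker, pen, head2 from where it was at the start of the episode above 0.04 m).
It also fails if it takes over 72 s, if anything falls off the work surface, if the arm or the gripper's body presses on something with over 40 N, if the wrist force passes 120 N, or if a joint passes its speed limit or range.

### The arm

A 6-joint arm with a two-finger parallel gripper is mounted at the origin on the work surface. World frame = base frame: x ahead of the robot, y to its left, z up, the work surface at z = 0. Lengths are in m, angles in degrees, forces in N, time in s.
With the tool pointing down it reaches from about 0.4 to 0.825 m from the base axis. Payload 7 kg.
Tool frame: the origin (TCP) lies midway between the tips of the shut fingers; the grasp point (between the pads) lies 19 mm behind it; z points along the fingers, y is the direction in which the jaws open and shut (so a half turn about z gives the same grasp; the last joint's range is limited). The gripper opens to 88 mm and grips with 3 to 60 N. Pads are 19 mm wide; open, the fingers measure 130 mm over their backs; the gripper's body (78 mm by 193 mm) begins 47 mm behind the grasp point.
Start: joints at [82.97, 20.546, 0.682, 0, -70.136, -16.507], TCP at [0.27, 0.619, 0.227] pointing down, gripper open.
Joint ranges: [-176.03, 176.03], [-82.01, 121.73], [-58.28, 71.71], [-173.87, 95.51], [-174.79, -0.11], [-173.66, 173.66]. Speed limits (degrees/s): [136.94, 136.94, 172.46, 180, 180, 180].

### API

Orientations are given as [roll, pitch, yaw] about the fixed x, y, z axes, in that order (R = Rz(yaw) Ry(pitch) Rx(roll)).
In Python, from plant import r gives the robot as it stands. The module is installed in compiled form; this text tells all that it offers.
- The arm moves only by the tool send_rows, never from a script. Its argument "motion" is a list of rows, each an object with "travel": the shift along the tool's x, y, z in m, a list of three; "spin": the turn about the tool's z in degrees. In form: [{"travel": [tx, ty, tz], "spin": spin}, ...]. A call has 1 to 5 rows; each row shifts and turns the pose as measured when the row begins, along the tool's axes as they then stand; what a row does not reach is not made up. A row lasts 1/12 s, in which the tool goes at most 41.7 mm and 7.16 degrees, less where a joint would pass 70% of its speed; a pose out of reach is approached as far as the arm can. A call is refused whole if a number of a shift passes 0.0417 or a number of a turn 7.16, either way. A call with a gripper value outside its range is refused whole. "gripper" is the gripper command: -1 is shut, 1 is fully open, values between are in proportion, set as the call begins (left out, the last holds). The fingers move at their own pace and stop on an object; "squeeze" is the grip in N (left out, the last holds). Time passes only in rows, so rows that do not move let the fingers close. It gives the time, the measured TCP pose, the force and the opening at its end, in the units of the state.
- r.get_state(): the state, without advancing time (a new reading comes with each control period).
- r.capture(name): name is "scene" or "top" or "wrist"; returns (picture, depth): 420x560x3 uint8, blue, green, red; 420x560 float32, m along the optical axis (not along the pixel's ray), 0 where there is no reading.
- r.get_calibration(name): a dict with "fov_y" (degrees; the focal length in pixels is half the picture's height over the tangent of half this angle, whatever the lens; pixels are square), "cx", "cy" (the principal point, pixels), "origin" and "orientation" of the camera in the world. Camera axes: x right, y down, z forward; pixel columns grow to the right and rows downward; lengths in m; the calibration is good to about 2 mm. A picture is of the moment at which its call begins: read the wrist's pose just before it. get_calibration takes no time and is no camera call; for the wrist camera it gives the pose at the moment of the call.
- r.close_job(): hands the job in, once; it reports no verdict.
Trained networks look in the newest picture that a camera, given by its name, has taken for a name from the list of things; names that differ only in an ending like _2 or _b are one class to them, and where a whole thing is asked for, a point or a joint stands for the part that bears it (a point fixed in the world has none). Each returns a list of dicts, best first, with "conf" (0 to 1); they miss things now and then, are a little off and sometimes report something else, mostly with a low value. They report only what shows in the picture. A call takes as long as a camera call. They do not tell look-alikes from the thing itself.
- r.boxes_of(camera, target): "at" ([x, y, z] in m, in the coordinates of the camera as it stood for that picture, good to about 4 mm: the middle of the surface that is visible of it).
- r.pinpoint(camera, target): "at" ([x, y, z] in m, in the coordinates of the camera as it stood for that picture, good to about 4 mm: a listed point, or the origin of a listed thing).
The state is a dict: "time_s": time; "joints": joint angles; "qd": joint speeds; "joint_torque": joint torques, N m; "tcp_pos": TCP position; "eef_rot": TCP orientation; "contact_force": force on the tool from outside, world axes, zero at the start; "moment": the same for the moment, N m; "gripper_width": finger opening in m.
Only numpy, scipy, OpenCV 4.12 (cv2) and the standard library are available. Lean on these libraries where they do the work, as an engineer would, in place of code of your own. Each camera call takes 0.05 s, during which the arm holds its last target. There are 200 camera calls.

## Working session

There is one attempt and no reset: what is moved stays moved. The work goes in short steps, Python scripts to look and compute and a tool call to move; the robot and the scene stay as the last step left them, time stands still between calls to the robot, and variables do not carry over. Pictures are saved under pics/ and viewed, about 8 in all and at most 12, crops included, and the job is handed in when it is done.

Besides the shell and the picture viewer there is one more tool, called after ">>>" as name([rows], argument=value, ...), one row to a line, values as JSON. send_rows: Moves the arm, as the interface text tells. Its arguments: {"type":"object","properties":{"motion":{"type":"array"},"gripper":{"type":"number"},"squeeze":{"type":"number"}},"required":["motion"]}

```bash
mkdir -p pics
cat > h.py <<'E'
import numpy as np, cv2
from scipy.spatial.transform import Rotation as R
from plant import r
def cal(n):
    c=r.get_calibration(n); f=210/np.tan(np.radians(c['fov_y'])/2)
    return c,f,R.from_euler('xyz',c['orientation'],degrees=True).as_matrix(),np.array(c['origin'])
def w(k,p): return k[2]@np.array(p)+k[3]
def px(k,P):
    q=k[2].T@(np.array(P)-k[3]); return k[1]*q[0]/q[2]+k[0]['cx'],k[1]*q[1]/q[2]+k[0]['cy']
def cloud(k,d):
    v,u=np.mgrid[:420,:560]; q=np.stack([(u-k[0]['cx'])*d/k[1],(v-k[0]['cy'])*d/k[1],d],-1)
    return q@k[2].T+k[3]
E
python3 - <<'E'
from h import *
print(r.get_state())
print(r.get_calibration('top'))
for n in('top','scene'):
    k=cal(n);im,d=r.capture(n);cv2.imwrite(f'pics/{n}0.png',im);np.save(n+'d.npy',d)
    print(n)
    for t in('holder_mid','stand_shoulder','pocket','spare1_mid','head2','stand','tray'):
        for o in r.pinpoint(n,t)[:4]:
            P=w(k,o['at']);print(t,round(o['conf'],2),P.round(4),np.round(px(k,P)))
k=cal('wrist');print(k[0])
E
```

```text
{'time_s': 0.0, 'joints': array([ 8.29700960e+01,  2.05919969e+01,  6.34786527e-01, -1.92729492e-02,
       -7.01352451e+01, -1.65068540e+01]), 'qd': array([-0.01935672,  0.02541   ,  0.09077855, -0.00140183, -0.02989125,
       -0.03388214]), 'joint_torque': array([ 6.22399966e-04, -5.82716167e+01,  2.93058211e+01,  6.99704155e+00,
        7.15020869e-03, -1.42699992e-04]), 'tcp_pos': array([0.26938941, 0.61839602, 0.2256267 ]), 'eef_rot': array([ 1.79906207e+02, -8.90072396e-03, -2.35433143e+01]), 'contact_force': array([-0.08186764, -0.30272691,  0.07928646]), 'moment': array([ 0.01161925,  0.04380009, -0.01411705]), 'gripper_width': 0.0880087217840996}
{'fov_y': 51.82647708816471, 'cx': 282.47632031767137, 'cy': 210.51254797633308, 'origin': array([0.40905158, 0.07150732, 1.04143611]), 'orientation': array([-171.66733728,   -0.86063972,  -90.08921049])}
top
holder_mid 0.73 [ 0.5995 -0.2996  0.0107] [428. 195.]
holder_mid 0.68 [ 0.588  -0.2079  0.0065] [391. 199.]
stand_shoulder 0.71 [6.905e-01 1.009e-01 1.000e-04] [264. 159.]
stand_shoulder 0.7 [0.597  0.1837 0.0139] [229. 195.]

[... 345 characters left out ...]
 199.]
holder_mid 0.47 [ 0.5855 -0.2074  0.0143] [183. 203.]
stand_shoulder 0.58 [0.4868 0.0504 0.0443] [285. 199.]
pocket 0.95 [0.5322 0.1654 0.0105] [320. 234.]
spare1_mid 0.55 [ 0.4985 -0.3321  0.0145] [164. 171.]
head2 0.64 [0.6917 0.098  0.0011] [268. 275.]
head2 0.61 [0.5806 0.2572 0.0163] [349. 258.]
stand 0.6 [0.4835 0.0546 0.0043] [287. 210.]
stand 0.43 [ 0.7222 -0.3549 -0.0048] [108. 226.]
tray 0.9 [0.5553 0.2078 0.0012] [332. 248.]
tray 0.6 [0.4329 0.473  0.0012] [452. 247.]
{'fov_y': 67.05506870845669, 'cx': 275.96977012856024, 'cy': 205.8587112017442, 'origin': array([0.33989498, 0.58762691, 0.38437042]), 'orientation': array([ 1.63382229e+02, -6.13987145e-03, -1.13576359e+02])}
```

View pics/top0.png

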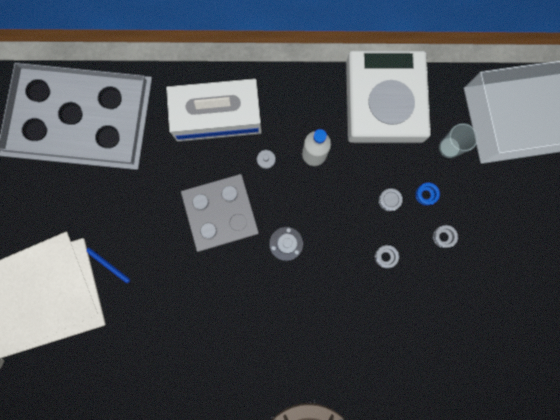

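Candidates in the top view: the holder with its disc (391,199), the blue look-alike (428,194), and empty holders at (445,236) and (387,257). Only (391,199) is grey and filled, so I'm moving above it for a close check.

>>> send_rows([
  {"travel": [0.029, 0.0295, 0], "spin": 0},
  {"travel": [0.029, 0.0295, 0], "spin": 0},
  {"travel": [0.029, 0.0295, 0], "spin": 0},
  {"travel": [0.029, 0.0295, 0], "spin": 0},
  {"travel": [0.029, 0.0295, 0], "spin": 0},
], gripper=1)

```text
time_s: 1.22
tcp_pos: [0.3425, 0.4271, 0.2232]
eef_rot: [179.9, -0.1, -23.1]
contact_force: [0.2, -0.5, 0.9]
gripper_width: 0.0875
```

>>> send_rows([
  {"travel": [0.029, 0.0295, 0], "spin": 0},
  {"travel": [0.029, 0.0295, 0], "spin": 0},
  {"travel": [0.029, 0.0295, 0], "spin": 0},
  {"travel": [0.029, 0.0295, 0], "spin": 0},
  {"travel": [0.029, 0.0295, 0], "spin": 0},
])

```text
time_s: 1.63
tcp_pos: [0.4168, 0.2324, 0.225]
eef_rot: [-179.9, -0.1, -22.9]
contact_force: [1.0, 0.7, 0.5]
gripper_width: 0.0878
```

>>> send_rows([
  {"travel": [0.029, 0.0295, 0], "spin": 0},
  {"travel": [0.029, 0.0295, 0], "spin": 0},
  {"travel": [0.029, 0.0295, 0], "spin": 0},
  {"travel": [0.029, 0.0295, 0], "spin": 0},
  {"travel": [0.029, 0.0295, 0], "spin": 0},
])

```text
time_s: 2.05
tcp_pos: [0.4917, 0.0378, 0.2276]
eef_rot: [-179.6, -0.3, -22.8]
contact_force: [0.9, 0.8, -0.1]
gripper_width: 0.0877
```

>>> send_rows([
  {"travel": [0.029, 0.0295, 0], "spin": 0},
  {"travel": [0.029, 0.0295, 0], "spin": 0},
  {"travel": [0.029, 0.0295, 0], "spin": 0},
  {"travel": [0.029, 0.0295, 0], "spin": 0},
  {"travel": [0, 0, 0], "spin": 0},
])

```text
time_s: 2.47
tcp_pos: [0.5535, -0.1232, 0.2289]
eef_rot: [-179.5, -0.6, -23.0]
contact_force: [0.5, 1.0, 0.6]
gripper_width: 0.0875
```

>>> send_rows([
  {"travel": [0.022, 0.023, 0.015], "spin": 0},
  {"travel": [0.022, 0.023, 0.015], "spin": 0},
  {"travel": [0.021, 0.022, 0.01], "spin": 0},
  {"travel": [0, 0, 0], "spin": 0},
  {"travel": [0, 0, 0], "spin": 0},
])

```text
time_s: 2.88
tcp_pos: [0.5895, -0.2189, 0.1876]
eef_rot: [-179.4, -0.7, -23.3]
contact_force: [0.5, 0.1, 0.5]
gripper_width: 0.0872
```

Run:
```python
from h import *
s=r.get_state();print(s['tcp_pos'],s['eef_rot'])
k=cal('wrist');im,d=r.capture('wrist');cv2.imwrite('pics/w1.png',im)
for t in('holder_mid','disc_mid','spare1_mid'):
    for o in r.pinpoint('wrist',t)[:4]:
        P=w(k,o['at']);print(t,round(o['conf'],2),P.round(4),np.round(px(k,P)))
C=cloud(k,d)
near=(d>0)&(np.hypot(C[...,0]-.588,C[...,1]+.208)<.045)&(C[...,2]>.016)&(C[...,2]<.03)
P=C[near];print(len(P),P.min(0),P.max(0),np.median(P,0))
(c,rad)=cv2.minEnclosingCircle(P[:,:2].astype(np.float32));print(c,rad)
```

```text
[ 0.58947928 -0.21894575  0.18764662] [-179.42682018   -0.67689314  -23.26830559]
holder_mid 0.97 [ 0.6001 -0.3006  0.0101] [345. 148.]
holder_mid 0.75 [ 0.583  -0.2034  0.0093] [267. 198.]
disc_mid 0.77 [ 0.5823 -0.202   0.0076] [266. 199.]
spare1_mid 0.84 [ 0.4978 -0.3366  0.0127] [408. 221.]
1790 [ 0.55983125 -0.22989725  0.01608329] [ 0.61181894 -0.17801406  0.02391268] [ 0.58639062 -0.20435208  0.02029278]
(0.5857750177383423, -0.20402425527572632) 0.026344751939177513
```

View pics/w1.png

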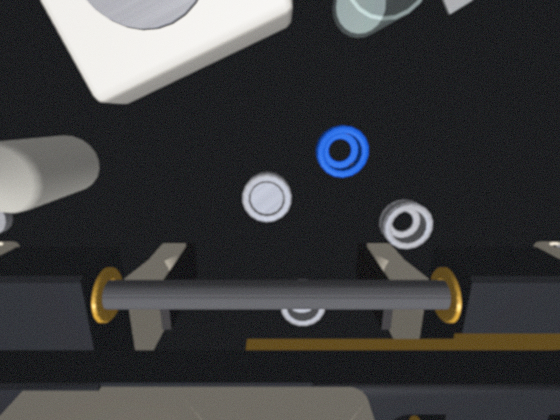

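The filled grey holder at (267,198) is confirmed. The blue one is at (343,151) and the empty spares are at (406,224) and (302,310). I'm centring over the holder and going lower for one closer measurement.

>>> send_rows([
  {"travel": [-0.0095, -0.012, 0.035], "spin": 0},
  {"travel": [0, 0, 0.035], "spin": 0},
  {"travel": [0, 0, 0], "spin": 0},
  {"travel": [0, 0, 0], "spin": 0},
])

```text
time_s: 3.42
tcp_pos: [0.5898, -0.1982, 0.124]
eef_rot: [-179.2, -1.4, -22.8]
contact_force: [0.7, 0.2, 1.5]
gripper_width: 0.0878
```

```bash
cat >> h.py <<'E'
def disc_at(C,ok,c,rad,zlo,zhi):
    m=ok&(np.hypot(C[...,0]-c[0],C[...,1]-c[1])<rad)&(C[...,2]>zlo)&(C[...,2]<zhi)
    P=C[m]; cc,rr=cv2.minEnclosingCircle(P[:,:2].astype(np.float32))
    e=cv2.fitEllipse(cv2.convexHull(P[:,:2].astype(np.float32)*1000))
    return len(P),np.round(cc,4),round(rr,4),np.round(e[0],1),np.round(e[1],1),P[:,2].mean().round(4)
def totool(d):
    s=r.get_state();M=R.from_euler('xyz',s['eef_rot'],degrees=True).as_matrix();return (M.T@np.array(d)).round(4)
E
python3 - <<'E'
from h import *
s=r.get_state();print(s['tcp_pos'],s['eef_rot'])
k=cal('wrist');im,d=r.capture('wrist');cv2.imwrite('pics/w2.png',im)
C=cloud(k,d);print(disc_at(C,d>0,(.586,-.204),.04,.016,.032))
print(px(k,s['tcp_pos']))
print(r.pinpoint('wrist','holder_mid')[:1])
for o in r.pinpoint('wrist','holder_mid')[:2]:print(w(k,o['at']))
E
```

```text
[ 0.58982528 -0.19821797  0.12399439] [-179.22242352   -1.38548914  -22.78728658]
(2700, array([ 0.5858, -0.2039]), 0.0262, array([ 585.8, -204. ]), array([51.6, 52.2]), np.float64(0.0203))
(np.float64(275.10878555771905), np.float64(258.15680410973334))
[{'at': [0.0933, -0.0486, 0.2702], 'conf': 0.7}]
[ 0.59922184 -0.30222354  0.00887138]
```

View pics/w2.png

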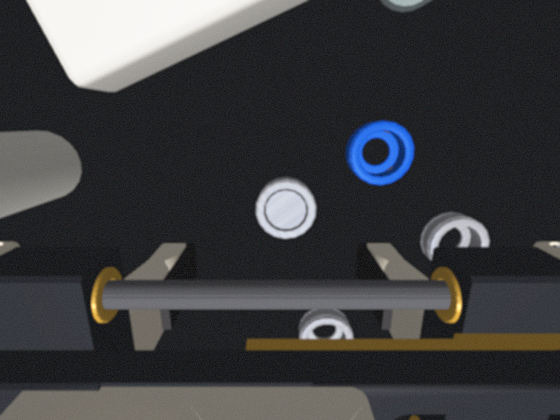

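Run:
```python
from h import *
s=r.get_state();print(s['tcp_pos'],s['eef_rot'],totool(np.array([.5858,-.2039,.045])-s['tcp_pos']),totool(np.array([.5858,-.2039,.004])-s['tcp_pos']))
```

```text
[ 0.59060083 -0.19881877  0.12494604] [-179.16688642   -1.49512729  -22.84800964] [-0.0045  0.0077  0.0798] [-0.0056  0.0083  0.1207]
```

>>> send_rows([
  {"travel": [-0.0023, 0.0035, 0.027], "spin": 0},
  {"travel": [-0.0022, 0.0035, 0.027], "spin": 0},
  {"travel": [0, 0, 0.027], "spin": 0},
  {"travel": [0, 0, 0], "spin": 0},
])

```text
time_s: 3.9
tcp_pos: [0.5935, -0.2043, 0.0521]
eef_rot: [-178.9, -2.5, -22.8]
contact_force: [-1.1, 0.8, -0.4]
gripper_width: 0.0878
```

Run:
```python
from h import *
s=r.get_state();print(s['tcp_pos'],s['eef_rot'],totool(np.array([.5858,-.2039,.004])-s['tcp_pos']))
```

```text
[ 0.59348507 -0.20426518  0.05210025] [-178.89470737   -2.45907575  -22.76563588] [-0.0093  0.0036  0.0477]
```

>>> send_rows([
  {"travel": [-0.002, 0.001, 0.005], "spin": 0},
  {"travel": [-0.002, 0.001, 0.005], "spin": 0},
  {"travel": [-0.002, 0.001, 0.005], "spin": 0},
  {"travel": [0, 0, 0], "spin": 0},
  {"travel": [0, 0, 0], "spin": 0},
])

```text
time_s: 4.32
tcp_pos: [0.5916, -0.2057, 0.0433]
eef_rot: [-178.8, -3.0, -22.7]
contact_force: [0.9, -1.2, 1.1]
gripper_width: 0.0875
```

>>> send_rows([
  {"travel": [-0.001, 0, -0.035], "spin": 0},
  {"travel": [0, 0, -0.035], "spin": 0},
  {"travel": [0, 0, 0], "spin": 0},
])

```text
time_s: 4.57
tcp_pos: [0.5861, -0.2055, 0.1156]
eef_rot: [-178.9, -2.8, -22.7]
contact_force: [0.8, 0.5, 0.6]
gripper_width: 0.088
```

>>> send_rows([
  {"travel": [0, 0, 0], "spin": 0},
  {"travel": [0, 0, 0], "spin": 0},
  {"travel": [0, 0, 0], "spin": 0},
])

```text
time_s: 4.82
tcp_pos: [0.5879, -0.2056, 0.1197]
eef_rot: [-178.7, -3.2, -22.7]
contact_force: [-0.4, -0.0, 1.0]
gripper_width: 0.0874
```

```bash
cat > s.py <<'E'
from h import *
np.set_printoptions(suppress=True,precision=3)
s=r.get_state();print(s['tcp_pos'],s['eef_rot'],s['joints'],s['qd'],s['contact_force'])
E
python3 s.py
```

```text
[ 0.588 -0.206  0.12 ] [-178.739   -3.229  -22.685] [ -1.336  18.789 -17.032   0.    -50.713  68.686] [-0.048 -0.631  0.237  0.162  0.169  0.043] [-0.396 -0.004  0.962]
```

>>> send_rows([
  {"travel": [0, 0, 0], "spin": 0},
])

```text
time_s: 4.9
tcp_pos: [0.5878, -0.2055, 0.1194]
eef_rot: [-178.7, -3.2, -22.7]
contact_force: [-0.2, 0.4, -0.0]
gripper_width: 0.0874
```

```bash
python3 s.py
```

```text
[ 0.588 -0.206  0.119] [-178.74    -3.22   -22.683] [ -1.333  18.796 -17.053  -0.002 -50.694  68.686] [-0.033  0.209 -0.394 -0.167  0.087 -0.029] [-0.173  0.428 -0.007]
```

>>> send_rows([
  {"travel": [0, 0, 0], "spin": 0},
  {"travel": [0, 0, 0], "spin": 0},
  {"travel": [0, 0, 0], "spin": 0},
  {"travel": [0, 0, 0], "spin": 0},
  {"travel": [0, 0, 0], "spin": 0},
])

```text
time_s: 5.32
tcp_pos: [0.5864, -0.2053, 0.1163]
eef_rot: [-178.8, -2.9, -22.7]
contact_force: [0.3, -0.2, -1.0]
gripper_width: 0.088
```

```bash
python3 s.py
```

```text
[ 0.586 -0.205  0.116] [-178.832   -2.933  -22.691] [ -1.33   19.018 -17.171  -0.026 -50.655  68.685] [ 0.     0.535 -0.158 -0.042 -0.059  0.03 ] [ 0.266 -0.193 -0.987]
```

>>> send_rows([
  {"travel": [0, 0, -0.01], "spin": 0},
  {"travel": [0, 0, -0.01], "spin": 0},
  {"travel": [0, 0, -0.01], "spin": 0},
  {"travel": [0, 0, -0.01], "spin": 0},
  {"travel": [0, 0, -0.01], "spin": 0},
])

```text
time_s: 5.73
tcp_pos: [0.5823, -0.2053, 0.1687]
eef_rot: [-178.9, -2.7, -22.7]
contact_force: [0.3, 0.0, 0.2]
gripper_width: 0.0874
```

```bash
python3 s.py
```

```text
[ 0.582 -0.205  0.169] [-178.913   -2.708  -22.692] [ -1.336  15.982 -13.875  -0.032 -57.224  68.686] [  0.071  -7.648   9.246   0.042 -16.142  -0.104] [0.327 0.01  0.219]
```

>>> send_rows([
  {"travel": [0, 0, 0], "spin": 0},
  {"travel": [0, 0, 0], "spin": 0},
  {"travel": [0, 0, 0], "spin": 0},
  {"travel": [0, 0, 0], "spin": 0},
  {"travel": [0, 0, 0], "spin": 0},
])

```text
time_s: 6.15
tcp_pos: [0.5839, -0.2054, 0.1737]
eef_rot: [-178.8, -3.1, -22.7]
contact_force: [-0.1, 0.5, 0.2]
gripper_width: 0.0875
```

>>> send_rows([
  {"travel": [0, 0, 0], "spin": 0},
  {"travel": [0, 0, 0], "spin": 0},
  {"travel": [0, 0, 0], "spin": 0},
  {"travel": [0, 0, 0], "spin": 0},
  {"travel": [0, 0, 0], "spin": 0},
])

```text
time_s: 6.57
tcp_pos: [0.5829, -0.2053, 0.1716]
eef_rot: [-178.8, -2.9, -22.7]
contact_force: [0.1, -0.7, 0.1]
gripper_width: 0.0874
```

>>> send_rows([
  {"travel": [0, 0, 0.003], "spin": 0},
  {"travel": [0, 0, 0.003], "spin": 0},
  {"travel": [0, 0, 0.003], "spin": 0},
  {"travel": [0, 0, 0.003], "spin": 0},
  {"travel": [0, 0, 0.003], "spin": 0},
])

```text
time_s: 6.98
tcp_pos: [0.584, -0.2053, 0.1554]
eef_rot: [-178.8, -2.9, -22.7]
contact_force: [-0.2, -0.7, -0.7]
gripper_width: 0.0878
```

>>> send_rows([
  {"travel": [0, 0, 0.003], "spin": 0},
  {"travel": [0, 0, 0.003], "spin": 0},
  {"travel": [0, 0, 0.003], "spin": 0},
  {"travel": [0, 0, 0.003], "spin": 0},
  {"travel": [0, 0, 0.003], "spin": 0},
])

```text
time_s: 7.4
tcp_pos: [0.5847, -0.2053, 0.1383]
eef_rot: [-178.8, -2.9, -22.7]
contact_force: [1.3, -0.8, -0.3]
gripper_width: 0.0876
```

```bash
python3 s.py
```

```text
[ 0.585 -0.205  0.138] [-178.848   -2.887  -22.694] [ -1.333  17.661 -15.89   -0.028 -53.341  68.684] [ 0.004  2.346 -2.539  0.104  4.898  0.006] [ 1.289 -0.797 -0.317]
```

>>> send_rows([
  {"travel": [-0.0004, 0.0001, 0.004], "spin": 0},
  {"travel": [-0.0004, 0, 0.006], "spin": 0},
  {"travel": [-0.0004, 0, 0.006], "spin": 0},
  {"travel": [-0.0004, 0, 0.006], "spin": 0},
  {"travel": [-0.0004, 0, 0.006], "spin": 0},
])

```text
time_s: 7.82
tcp_pos: [0.5847, -0.2047, 0.108]
eef_rot: [-178.8, -3.0, -22.7]
contact_force: [-0.4, -0.9, -0.1]
gripper_width: 0.0876
```

>>> send_rows([
  {"travel": [-0.0004, 0, 0.006], "spin": 0},
  {"travel": [-0.0004, 0, 0.006], "spin": 0},
  {"travel": [-0.0004, 0, 0.006], "spin": 0},
  {"travel": [-0.0004, 0, 0.006], "spin": 0},
  {"travel": [-0.0004, 0, 0.006], "spin": 0},
])

```text
time_s: 8.23
tcp_pos: [0.5841, -0.2038, 0.074]
eef_rot: [-178.8, -2.9, -22.7]
contact_force: [-0.0, -0.1, -0.0]
gripper_width: 0.0877
```

>>> send_rows([
  {"travel": [-0.0004, 0, 0.006], "spin": 0},
  {"travel": [-0.0004, 0, 0.006], "spin": 0},
  {"travel": [-0.0004, 0, 0.005], "spin": 0},
  {"travel": [-0.0004, 0, 0.004], "spin": 0},
  {"travel": [-0.0004, 0, 0.003], "spin": 0},
])

```text
time_s: 8.65
tcp_pos: [0.5831, -0.2029, 0.0462]
eef_rot: [-178.9, -2.8, -22.7]
contact_force: [0.1, 0.0, -0.0]
gripper_width: 0.0875
```

Run:
```python
from h import *
s=r.get_state();print(s['tcp_pos'],s['eef_rot'],totool(np.array([.5858,-.2039,.004])-s['tcp_pos']))
```

```text
[ 0.58308291 -0.20293143  0.04623793] [-178.86978036   -2.82336747  -22.69942817] [0.0008 0.0007 0.0423]
```

>>> send_rows([
  {"travel": [0.0001, 0.0001, 0.005], "spin": 0},
  {"travel": [0.0001, 0.0001, 0.006], "spin": 0},
  {"travel": [0.0001, 0.0001, 0.006], "spin": 0},
  {"travel": [0.0001, 0.0001, 0.005], "spin": 0},
  {"travel": [0.0001, 0.0001, 0.004], "spin": 0},
])

```text
time_s: 9.07
tcp_pos: [0.5853, -0.2037, 0.0182]
eef_rot: [-178.9, -2.9, -22.7]
contact_force: [0.1, 0.3, -0.4]
gripper_width: 0.0875
```

>>> send_rows([
  {"travel": [0.0001, 0.0001, 0.003], "spin": 0},
  {"travel": [0.0001, 0.0001, 0.002], "spin": 0},
  {"travel": [0, 0, 0.001], "spin": 0},
])

```text
time_s: 9.32
tcp_pos: [0.5854, -0.204, 0.0104]
eef_rot: [-178.9, -2.8, -22.7]
contact_force: [0.4, -0.7, 0.1]
gripper_width: 0.0875
```

Run:
```python
from h import *
s=r.get_state();print(s['tcp_pos'],s['eef_rot'],totool(np.array([.5858,-.2039,.004])-s['tcp_pos']))
```

```text
[ 0.58543509 -0.20398807  0.01044276] [-178.88016253   -2.813865    -22.68852755] [-0.     -0.0001  0.0065]
```

>>> send_rows([
  {"travel": [0, 0, 0.003], "spin": 0},
  {"travel": [0, 0, 0.0015], "spin": 0},
])

```text
time_s: 9.48
tcp_pos: [0.5859, -0.204, 0.0058]
eef_rot: [-178.9, -2.8, -22.7]
contact_force: [-0.5, 0.1, 0.7]
gripper_width: 0.0871
```

>>> send_rows([
  {"travel": [0, 0, 0], "spin": 0},
  {"travel": [0, 0, -0.0005], "spin": 0},
  {"travel": [0, 0, -0.0005], "spin": 0},
  {"travel": [0, 0, -0.0005], "spin": 0},
  {"travel": [0, 0, -0.0005], "spin": 0},
], gripper=-1, squeeze=35)

```text
time_s: 9.9
tcp_pos: [0.586, -0.2041, 0.0081]
eef_rot: [-178.9, -2.9, -22.7]
contact_force: [-0.2, -0.3, -0.8]
gripper_width: 0.0597
```

>>> send_rows([
  {"travel": [0, 0, -0.0005], "spin": 0},
  {"travel": [0, 0, -0.0005], "spin": 0},
])

```text
time_s: 10.07
tcp_pos: [0.5857, -0.204, 0.0092]
eef_rot: [-178.9, -2.9, -22.7]
contact_force: [0.4, 0.7, -4.3]
gripper_width: 0.0514
```

```bash
python3 s.py
```

```text
[ 0.586 -0.204  0.009] [-178.86    -2.851  -22.698] [ -1.196  26.348 -22.892  -0.026 -37.69   68.546] [ 0.084 -0.416 -0.15  -0.235 -0.843 -0.102] [ 0.402  0.722 -4.266]
```

>>> send_rows([
  {"travel": [0, 0, -0.002], "spin": 0},
  {"travel": [0, 0, -0.004], "spin": 0},
  {"travel": [0, 0, -0.007], "spin": 0},
  {"travel": [0, 0, -0.008], "spin": 0},
  {"travel": [0, 0, -0.008], "spin": 0},
])

```text
time_s: 10.48
tcp_pos: [0.5808, -0.2035, 0.0371]
eef_rot: [-179.0, -2.4, -22.8]
contact_force: [0.6, 0.5, -4.4]
gripper_width: 0.0515
```

>>> send_rows([
  {"travel": [-0.002, -0.002, -0.008], "spin": 0},
  {"travel": [-0.004, -0.003, -0.008], "spin": 0},
  {"travel": [-0.006, -0.005, -0.008], "spin": 0},
  {"travel": [-0.008, -0.007, -0.008], "spin": 0},
  {"travel": [-0.01, -0.008, -0.008], "spin": 0},
])

```text
time_s: 10.9
tcp_pos: [0.5605, -0.1678, 0.0817]
eef_rot: [-178.9, -2.6, -22.9]
contact_force: [-0.1, 0.1, -3.8]
gripper_width: 0.0511
```

>>> send_rows([
  {"travel": [-0.012, -0.01, -0.008], "spin": 0},
  {"travel": [-0.012, -0.01, -0.008], "spin": 0},
  {"travel": [-0.012, -0.01, -0.006], "spin": 0},
  {"travel": [-0.012, -0.01, -0.004], "spin": 0},
  {"travel": [-0.012, -0.01, -0.003], "spin": 0},
])

```text
time_s: 11.32
tcp_pos: [0.5193, -0.0923, 0.1148]
eef_rot: [-178.8, -2.8, -22.9]
contact_force: [1.6, 0.1, -4.4]
gripper_width: 0.0513
```

>>> send_rows([
  {"travel": [-0.012, -0.01, -0.002], "spin": 0},
  {"travel": [-0.012, -0.01, -0.001], "spin": 0},
  {"travel": [-0.012, -0.01, -0.001], "spin": 0},
  {"travel": [-0.012, -0.01, -0.001], "spin": 0},
  {"travel": [-0.012, -0.01, -0.001], "spin": 0},
])

```text
time_s: 11.73
tcp_pos: [0.4779, -0.0166, 0.1236]
eef_rot: [-178.5, -3.0, -22.8]
contact_force: [0.6, -0.0, -3.7]
gripper_width: 0.0513
```

```bash
python3 s.py
```

```text
[ 0.478 -0.017  0.124] [-178.509   -3.012  -22.798] [ 22.601   5.494 -34.919   1.514 -46.42   43.627] [ 27.913 -12.132 -12.519   1.904   0.497 -28.937] [ 0.576 -0.045 -3.709]
```

>>> send_rows([
  {"travel": [-0.012, -0.012, -0.001], "spin": 0},
  {"travel": [-0.011, -0.011, -0.001], "spin": 0},
  {"travel": [-0.01, -0.01, -0.001], "spin": 0},
  {"travel": [-0.009, -0.009, -0.001], "spin": 0},
  {"travel": [-0.007, -0.007, -0.001], "spin": 0},
])

```text
time_s: 12.15
tcp_pos: [0.4449, 0.0531, 0.1307]
eef_rot: [-178.2, -3.1, -22.7]
contact_force: [0.5, 0.2, -3.0]
gripper_width: 0.0513
```

>>> send_rows([
  {"travel": [-0.005, -0.005, -0.001], "spin": 0},
  {"travel": [-0.003, -0.003, -0.001], "spin": 0},
  {"travel": [-0.001, -0.001, -0.0005], "spin": 0},
  {"travel": [0, 0, -0.0005], "spin": 0},
])

```text
time_s: 12.48
tcp_pos: [0.4371, 0.0678, 0.1357]
eef_rot: [-178.0, -3.2, -22.4]
contact_force: [-0.1, 0.1, -3.7]
gripper_width: 0.0512
```

```bash
python3 s.py;  python3 - <<'E'
from h import *
k=cal('wrist');im,d=r.capture('wrist');cv2.imwrite('pics/w3.png',im);np.save('w3d.npy',d)
C=cloud(k,d)
ok=d>0
print('post',disc_at(C,ok,(.482,.05),.03,.049,.058))
print('shoulder',disc_at(C,ok,(.482,.05),.05,.036,.058))
print('foot',disc_at(C,ok,(.482,.05),.06,.009,.017))
for t in('stand_shoulder','stand','pocket'):
  for o in r.pinpoint('wrist',t)[:2]:
    P=w(k,o['at']);print(t,o['conf'],P.round(4),px(k,P))
E
```

```text
[0.437 0.068 0.136] [-178.05    -3.22   -22.442] [ 36.147   0.68  -38.606   2.35  -47.393  29.925] [ 0.451 -1.267  0.394 -0.053 -1.369  0.03 ] [-0.144  0.113 -3.725]
post (666, array([0.4786, 0.0469]), 0.0113, array([478.6,  46.8]), array([21.8, 22.2]), np.float64(0.0535))
shoulder (2284, array([0.4786, 0.0468]), 0.022, array([478.7,  46.8]), array([43.4, 43.4]), np.float64(0.0437))
foot (3419, array([0.4799, 0.0487]), 0.0399, array([479.9,  48.8]), array([78.8, 79.1]), np.float64(0.0111))
stand_shoulder 0.57 [0.4802 0.0498 0.0388] (np.float64(279.7987938788718), np.float64(157.31657139940793))
stand 0.92 [0.4805 0.0519 0.0014] (np.float64(278.456880370533), np.float64(154.49447794361157))
stand 0.34 [0.578  0.254  0.0137] (np.float64(29.519169889878185), np.float64(140.02753735420438))
pocket 0.95 [0.5314 0.1657 0.0045] (np.float64(143.70250518351443), np.float64(150.31510484410242))
```

View pics/w3.png

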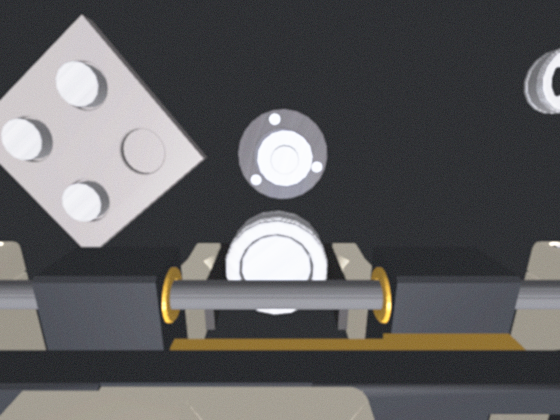

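Run:
```python
from h import *
s=r.get_state();k=cal('wrist');d=np.load('w3d.npy');C=cloud(k,d);t=s['tcp_pos'];print(t)
# pixels on the holder top, left/right inside fingers
m=np.zeros(d.shape,bool);m[200:279,215:340]=1
Z=C[...,2];print(np.histogram(Z[m&(d>0)],bins=np.arange(.1,.2,.004)))
for lo in(.140,.143,.146):
  try:print(lo,disc_at(C,m&(d>0),t[:2],.03,lo,lo+.012))
  except Exception as e:print(e)
# disc centre plane
q=C[248:272,255:300].reshape(-1,3);A=np.c_[q[:,:2]-t[:2],np.ones(len(q))];print(np.linalg.lstsq(A,q[:,2],rcond=None)[0])
```

```text
[0.43745477 0.06717454 0.13527419]
(array([   0,    0,    0,    0,    0,    0,   14,  130,  163,  236,  323,
       4070, 1153,  146,  110,   93,   77,   48,   13,    0,    0,    0,
          0,    0]), array([0.1  , 0.104, 0.108, 0.112, 0.116, 0.12 , 0.124, 0.128, 0.132,
       0.136, 0.14 , 0.144, 0.148, 0.152, 0.156, 0.16 , 0.164, 0.168,
       0.172, 0.176, 0.18 , 0.184, 0.188, 0.192, 0.196]))
0.14 (5411, array([0.4429, 0.065 ]), 0.0289, array([442.4,  65.1]), array([39.2, 58.5]), np.float64(0.1467))
0.143 (5312, array([0.4429, 0.065 ]), 0.0289, array([443.5,  65.1]), array([37.1, 59.5]), np.float64(0.1469))
0.146 (3991, array([0.4434, 0.0648]), 0.0289, array([443.8,  63.7]), array([34.6, 61. ]), np.float64(0.1477))
[ 1.33281658 -0.56095972  0.1409413 ]
```

Run:
```python
from h import *
from scipy.optimize import least_squares
s=r.get_state();k=cal('wrist');d=np.load('w3d.npy');C=cloud(k,d);t=s['tcp_pos']
M=R.from_euler('xyz',s['eef_rot'],degrees=True).as_matrix();T=(C-t)@M
m=np.zeros(d.shape,bool);m[200:279,215:340]=1;m&=d>0
T=T[m];q=T[(abs(T[:,2]+.013)<.004)&(abs(T[:,1])<.022)]
a=np.c_[q[:,:2],np.ones(len(q))];c=q[:,2]
for y in np.arange(-.016,.017,.004):
    z=q[abs(q[:,1]-y)<.001];print(round(y,3),np.percentile(z[:,0],[99,99.8]).round(4),'-> x0',(np.percentile(z[:,0],99.5)-np.sqrt(.026**2-y*y)).round(4),z[:,2].mean().round(4))
print('world offset per tool +x 1mm',M[:,0],'ycol',M[:,1],'z',M[:,2])
```

```text
-0.016 [0.0205 0.0208] -> x0 0.0002 -0.0109
-0.012 [0.0228 0.0231] -> x0 -0.0003 -0.0107
-0.008 [0.0248 0.0249] -> x0 0.0001 -0.0108
-0.004 [0.0255 0.0256] -> x0 -0.0001 -0.0107
0.0 [0.026  0.0261] -> x0 0.0001 -0.0108
0.004 [0.0254 0.0256] -> x0 -0.0002 -0.0108
0.008 [0.0244 0.025 ] -> x0 0.0 -0.011
0.012 [0.0228 0.0232] -> x0 -0.0001 -0.0112
0.016 [0.0208 0.0209] -> x0 0.0004 -0.0114
world offset per tool +x 1mm [ 0.92233706 -0.38232899  0.05584703] ycol [-0.38099246 -0.92397801 -0.03330736] z [ 0.0643358   0.00944331 -0.99788362]
```

The post top is centred at (0.4786, 0.0468), about 2.3 mm off the foot's axis. The holder is central in the fingers. I'm moving over the post.

>>> send_rows([
  {"travel": [0.002, 0.0002, 0.002], "spin": 0},
  {"travel": [0.004, 0.0004, 0.004], "spin": 0},
  {"travel": [0.006, 0.0006, 0.006], "spin": 0},
  {"travel": [0.007, 0.0008, 0.007], "spin": 0},
  {"travel": [0.007, 0.0008, 0.007], "spin": 0},
])

```text
time_s: 13.1
tcp_pos: [0.4645, 0.0533, 0.1091]
eef_rot: [-178.0, -3.3, -22.6]
contact_force: [-0.1, -0.0, -3.6]
gripper_width: 0.0513
```

>>> send_rows([
  {"travel": [0.006, 0.0006, 0.006], "spin": 0},
  {"travel": [0.005, 0.0005, 0.005], "spin": 0},
  {"travel": [0.003, 0.0003, 0.004], "spin": 0},
  {"travel": [0.002, 0.0002, 0.003], "spin": 0},
  {"travel": [0, 0, 0], "spin": 0},
])

```text
time_s: 13.52
tcp_pos: [0.4821, 0.0426, 0.0863]
eef_rot: [-178.3, -3.0, -22.7]
contact_force: [-0.0, 0.1, -4.3]
gripper_width: 0.0514
```

Run:
```python
from h import *
s=r.get_state();print(s['tcp_pos'],s['eef_rot'],s['contact_force'],totool(np.array([.479,.0468,.066])-s['tcp_pos']))
```

```text
[0.48211064 0.04262315 0.08630731] [-178.31827418   -3.03305748  -22.73847661] [-0.0462278   0.13275851 -4.30101449] [-0.0056 -0.0021  0.0201]
```

>>> send_rows([
  {"travel": [-0.0012, -0.0005, 0.003], "spin": 0},
  {"travel": [-0.0012, -0.0005, 0.003], "spin": 0},
  {"travel": [-0.0012, -0.0005, 0.002], "spin": 0},
  {"travel": [-0.0012, -0.0004, 0.0015], "spin": 0},
  {"travel": [-0.0006, -0.0002, 0.001], "spin": 0},
])

```text
time_s: 13.93
tcp_pos: [0.4782, 0.0474, 0.0751]
eef_rot: [-178.3, -3.1, -22.7]
contact_force: [-0.1, -0.8, -3.4]
gripper_width: 0.0512
```

```bash
cat > t.py <<'E'
from h import *
import sys
np.set_printoptions(suppress=True,precision=4)
s=r.get_state();print(s['time_s'],s['tcp_pos'],s['eef_rot'].round(2),s['contact_force'].round(1),s['moment'].round(2),totool(np.array([float(a) for a in sys.argv[1:4]])-s['tcp_pos']))
E
python3 t.py .479 .0468 .066
```

```text
13.9333 [0.4782 0.0474 0.0751] [-178.27   -3.07  -22.72] [-0.1 -0.8 -3.4] [-0.04  0.31  0.05] [0.0005 0.0006 0.0092]
```

>>> send_rows([
  {"travel": [0.0002, 0.0002, 0.0015], "spin": 0},
  {"travel": [0.0001, 0.0001, 0.0015], "spin": 0},
  {"travel": [0.0001, 0.0001, 0.0015], "spin": 0},
  {"travel": [0.0001, 0.0001, 0.001], "spin": 0},
])

```text
time_s: 14.27
tcp_pos: [0.4788, 0.0476, 0.0699]
eef_rot: [-178.2, -3.1, -22.6]
contact_force: [-0.9, 0.0, -3.2]
gripper_width: 0.0514
```

```bash
python3 t.py .479 .0468 .066
```

```text
14.2667 [0.4788 0.0476 0.0699] [-178.2    -3.13  -22.64] [-0.9  0.  -3.2] [-0.03  0.27 -0.02] [0.0003 0.0008 0.0039]
```

>>> send_rows([
  {"travel": [0.0001, 0.0004, 0.001], "spin": 0},
  {"travel": [0.0001, 0.0003, 0.001], "spin": 0},
  {"travel": [0, 0.0001, 0.0008], "spin": 0},
])

```text
time_s: 14.52
tcp_pos: [0.479, 0.0467, 0.0668]
eef_rot: [-178.2, -3.1, -22.6]
contact_force: [0.0, 0.0, -4.4]
gripper_width: 0.0513
```

>>> send_rows([
  {"travel": [0, 0, 0.0005], "spin": 0},
  {"travel": [0, 0, 0.0005], "spin": 0},
])

```text
time_s: 14.68
tcp_pos: [0.4791, 0.0466, 0.0656]
eef_rot: [-178.2, -3.1, -22.7]
contact_force: [-0.4, -0.4, -3.5]
gripper_width: 0.0513
```

```bash
python3 t.py .479 .0468 .062
```

```text
14.6833 [0.4791 0.0466 0.0656] [-178.2    -3.13  -22.65] [-0.4 -0.4 -3.5] [-0.05  0.27 -0.04] [-0.0004 -0.0001  0.0036]
```

>>> send_rows([
  {"travel": [-0.0002, 0, 0.0006], "spin": 0},
  {"travel": [-0.0001, 0, 0.0006], "spin": 0},
])

```text
time_s: 14.85
tcp_pos: [0.479, 0.0467, 0.0643]
eef_rot: [-178.2, -3.1, -22.7]
contact_force: [-0.4, 1.2, -5.0]
gripper_width: 0.0515
```

>>> send_rows([
  {"travel": [-0.0001, 0, 0.0006], "spin": 0},
  {"travel": [0, 0, 0.0006], "spin": 0},
])

```text
time_s: 15.02
tcp_pos: [0.479, 0.0467, 0.063]
eef_rot: [-178.2, -3.1, -22.7]
contact_force: [0.5, -0.6, -4.5]
gripper_width: 0.0516
```

```bash
python3 t.py .479 .0468 .060
```

```text
15.0167 [0.479  0.0467 0.063 ] [-178.19   -3.14  -22.67] [ 0.5 -0.6 -4.5] [-0.05  0.31 -0.08] [-0.0002  0.      0.003 ]
```

>>> send_rows([
  {"travel": [0, 0, 0.0006], "spin": 0},
  {"travel": [0, 0, 0.0006], "spin": 0},
])

```text
time_s: 15.18
tcp_pos: [0.4791, 0.0468, 0.0617]
eef_rot: [-178.2, -3.1, -22.7]
contact_force: [0.5, -0.2, -3.7]
gripper_width: 0.0509
```

>>> send_rows([
  {"travel": [-0.0001, 0, 0.0006], "spin": 0},
  {"travel": [0, 0, 0.0006], "spin": 0},
])

```text
time_s: 15.35
tcp_pos: [0.4791, 0.0468, 0.0604]
eef_rot: [-178.2, -3.1, -22.7]
contact_force: [0.2, -0.6, -4.6]
gripper_width: 0.0509
```

```bash
python3 t.py .479 .0468 .060
```

```text
15.35 [0.4791 0.0468 0.0604] [-178.19   -3.14  -22.66] [ 0.2 -0.6 -4.6] [-0.04  0.32  0.03] [-0.0001  0.0001  0.0004]
```

>>> send_rows([
  {"travel": [0, 0, 0.0006], "spin": 0},
  {"travel": [0, 0, 0.0006], "spin": 0},
])

```text
time_s: 15.52
tcp_pos: [0.4792, 0.0469, 0.0591]
eef_rot: [-178.2, -3.1, -22.7]
contact_force: [0.2, 0.2, -4.3]
gripper_width: 0.0511
```

>>> send_rows([
  {"travel": [0, 0, 0.0006], "spin": 0},
  {"travel": [0, 0, 0.0006], "spin": 0},
])

```text
time_s: 15.68
tcp_pos: [0.4796, 0.0469, 0.0583]
eef_rot: [-178.2, -3.2, -22.6]
contact_force: [-3.1, 0.1, 6.2]
gripper_width: 0.0511
```

```bash
python3 t.py .479 .0468 .056
```

```text
15.6833 [0.4796 0.0469 0.0583] [-178.19   -3.18  -22.63] [-3.1  0.1  6.2] [-0.03  1.34 -0.04] [-0.0006  0.0004  0.0023]
```

>>> send_rows([
  {"travel": [-0.0004, 0.0001, 0.0006], "spin": 0},
])

```text
time_s: 15.77
tcp_pos: [0.4795, 0.047, 0.0582]
eef_rot: [-178.2, -3.2, -22.6]
contact_force: [-2.8, -1.3, 6.6]
gripper_width: 0.0516
```

>>> send_rows([
  {"travel": [-0.0003, 0.0001, 0.0006], "spin": 0},
])

```text
time_s: 15.85
tcp_pos: [0.4796, 0.047, 0.0581]
eef_rot: [-178.2, -3.2, -22.6]
contact_force: [-3.0, -1.6, 5.9]
gripper_width: 0.0511
```

>>> send_rows([
  {"travel": [-0.0002, 0.0001, 0.0007], "spin": 0},
])

```text
time_s: 15.93
tcp_pos: [0.4797, 0.047, 0.0579]
eef_rot: [-178.1, -3.3, -22.6]
contact_force: [-2.2, -0.8, 5.9]
gripper_width: 0.0514
```

```bash
python3 t.py .479 .0468 .056
```

```text
15.9333 [0.4797 0.047  0.0579] [-178.14   -3.29  -22.58] [-2.2 -0.8  5.9] [-0.29  1.15 -0.02] [-0.0007  0.0005  0.0018]
```

>>> send_rows([
  {"travel": [-0.0005, 0.0002, 0.001], "spin": 0},
])

```text
time_s: 16.02
tcp_pos: [0.4797, 0.0471, 0.0575]
eef_rot: [-178.1, -3.3, -22.6]
contact_force: [-1.9, -0.7, 5.8]
gripper_width: 0.0512
```

>>> send_rows([
  {"travel": [-0.0005, 0.0002, 0.001], "spin": 0},
])

```text
time_s: 16.1
tcp_pos: [0.4798, 0.0472, 0.0572]
eef_rot: [-178.1, -3.4, -22.5]
contact_force: [-2.8, -0.1, 6.8]
gripper_width: 0.0508
```

>>> send_rows([
  {"travel": [-0.0005, 0.0002, 0.0012], "spin": 0},
])

```text
time_s: 16.18
tcp_pos: [0.4799, 0.0473, 0.0567]
eef_rot: [-178.0, -3.5, -22.5]
contact_force: [-1.0, -1.7, 6.8]
gripper_width: 0.0513
```

```bash
python3 t.py .479 .0468 .056
```

```text
16.1833 [0.4799 0.0473 0.0567] [-178.04   -3.47  -22.52] [-1.  -1.7  6.8] [-0.63  0.91 -0.01] [-0.0007  0.0008  0.0007]
```

>>> send_rows([
  {"travel": [-0.0004, 0.0004, 0.0012], "spin": 0},
], squeeze=50)

```text
time_s: 16.27
tcp_pos: [0.48, 0.0471, 0.0562]
eef_rot: [-178.0, -3.5, -22.5]
contact_force: [-2.6, 0.4, 7.0]
gripper_width: 0.0508
```

>>> send_rows([
  {"travel": [-0.0004, 0.0004, 0.0013], "spin": 0},
])

```text
time_s: 16.35
tcp_pos: [0.4801, 0.0471, 0.0556]
eef_rot: [-178.0, -3.6, -22.5]
contact_force: [-3.5, 0.0, 7.0]
gripper_width: 0.051
```

>>> send_rows([
  {"travel": [-0.0004, 0.0004, 0.0013], "spin": 0},
])

```text
time_s: 16.43
tcp_pos: [0.4801, 0.047, 0.055]
eef_rot: [-177.9, -3.6, -22.5]
contact_force: [-3.5, -0.4, 6.6]
gripper_width: 0.0507
```

```bash
python3 t.py .479 .0468 .049
```

```text
16.4333 [0.4801 0.047  0.055 ] [-177.91   -3.65  -22.47] [-3.5 -0.4  6.6] [-0.11  1.27 -0.02] [-0.0013  0.0008  0.0059]
```

>>> send_rows([
  {"travel": [-0.0009, 0.0003, 0.0012], "spin": 0},
])

```text
time_s: 16.52
tcp_pos: [0.4799, 0.0472, 0.0545]
eef_rot: [-177.9, -3.7, -22.4]
contact_force: [0.8, -1.5, 1.3]
gripper_width: 0.051
```

>>> send_rows([
  {"travel": [-0.0009, 0.0003, 0.0012], "spin": 0},
])

```text
time_s: 16.6
tcp_pos: [0.4795, 0.0474, 0.0536]
eef_rot: [-177.8, -3.8, -22.4]
contact_force: [0.7, -0.9, -1.9]
gripper_width: 0.0507
```

>>> send_rows([
  {"travel": [-0.0006, 0.0003, 0.0012], "spin": 0},
])

```text
time_s: 16.68
tcp_pos: [0.479, 0.0475, 0.0524]
eef_rot: [-177.8, -3.8, -22.4]
contact_force: [-0.9, -0.3, -2.7]
gripper_width: 0.0512
```

```bash
python3 t.py .479 .0468 .049
```

```text
16.6833 [0.479  0.0475 0.0524] [-177.79   -3.79  -22.44] [-0.9 -0.3 -2.7] [-0.05  0.3  -0.03] [0.     0.0008 0.0034]
```

>>> send_rows([
  {"travel": [0, 0.0003, 0.0006], "spin": 0},
  {"travel": [0, 0.0002, 0.0006], "spin": 0},
])

```text
time_s: 16.85
tcp_pos: [0.4787, 0.0471, 0.0507]
eef_rot: [-177.8, -3.8, -22.5]
contact_force: [-0.4, -0.9, -3.0]
gripper_width: 0.0509
```

>>> send_rows([
  {"travel": [-0.0001, 0.0002, 0.0006], "spin": 0},
  {"travel": [0, 0, 0.0005], "spin": 0},
])

```text
time_s: 17.02
tcp_pos: [0.4785, 0.047, 0.0492]
eef_rot: [-177.8, -3.8, -22.4]
contact_force: [-0.1, -0.2, -2.6]
gripper_width: 0.0509
```

>>> send_rows([
  {"travel": [0, 0, 0.0005], "spin": 0},
])

```text
time_s: 17.1
tcp_pos: [0.4787, 0.0469, 0.0488]
eef_rot: [-177.8, -3.8, -22.4]
contact_force: [-2.5, -1.6, 7.4]
gripper_width: 0.051
```

```bash
python3 t.py .479 .0468 .049
```

```text
17.1 [0.4787 0.0469 0.0488] [-177.81   -3.77  -22.43] [-2.5 -1.6  7.4] [-0.87  0.83  0.  ] [ 0.0003 -0.     -0.0002]
```

>>> send_rows([
  {"travel": [0, 0, 0], "spin": 0},
  {"travel": [0, 0, -0.0005], "spin": 0},
  {"travel": [0, 0, -0.0005], "spin": 0},
  {"travel": [0, 0, -0.0005], "spin": 0},
  {"travel": [0, 0, -0.0005], "spin": 0},
], gripper=0.5)

```text
time_s: 17.52
tcp_pos: [0.4797, 0.0475, 0.0515]
eef_rot: [-177.7, -3.9, -22.4]
contact_force: [0.3, 0.1, 0.0]
gripper_width: 0.0657
```

```bash
python3 t.py .479 .0468 .049
```

```text
17.5167 [0.4797 0.0475 0.0515] [-177.72   -3.86  -22.42] [0.3 0.1 0. ] [-0.06  0.34  0.01] [-0.0006  0.001   0.0024]
```

>>> send_rows([
  {"travel": [-0.0002, 0, -0.003], "spin": 0},
  {"travel": [0, 0, -0.005], "spin": 0},
  {"travel": [0, 0, -0.007], "spin": 0},
  {"travel": [0, 0, -0.008], "spin": 0},
  {"travel": [-0.002, 0, -0.008], "spin": 0},
])

```text
time_s: 17.93
tcp_pos: [0.4746, 0.0477, 0.0839]
eef_rot: [-177.8, -3.8, -22.4]
contact_force: [0.9, -0.1, 0.7]
gripper_width: 0.0658
```

>>> send_rows([
  {"travel": [-0.006, 0, -0.009], "spin": 0},
  {"travel": [-0.008, 0, -0.009], "spin": 0},
  {"travel": [-0.008, 0, -0.008], "spin": 0},
  {"travel": [-0.006, 0, -0.006], "spin": 0},
  {"travel": [-0.004, 0, -0.004], "spin": 0},
])

```text
time_s: 18.35
tcp_pos: [0.4406, 0.0604, 0.124]
eef_rot: [-177.6, -3.9, -22.5]
contact_force: [-0.5, -0.7, -0.5]
gripper_width: 0.0656
```

>>> send_rows([
  {"travel": [-0.003, 0, -0.003], "spin": 0},
  {"travel": [-0.002, 0, -0.002], "spin": 0},
  {"travel": [-0.001, 0, -0.001], "spin": 0},
  {"travel": [0, 0, 0], "spin": 0},
])

```text
time_s: 18.68
tcp_pos: [0.4336, 0.0637, 0.1319]
eef_rot: [-177.4, -4.0, -22.4]
contact_force: [0.3, -0.4, -0.5]
gripper_width: 0.0655
```

```bash
python3 t.py .479 .0468 .07
python3 - <<'E'
from h import *
k=cal('wrist');im,d=r.capture('wrist');cv2.imwrite('pics/w4.png',im)
C=cloud(k,d);ok=d>0
print('disc',disc_at(C,ok,(.479,.047),.03,.066,.074))
print('holder+disc',disc_at(C,ok,(.479,.047),.035,.058,.074))
print('rim',disc_at(C,ok,(.479,.047),.035,.058,.065))
m=ok&(np.hypot(C[...,0]-.479,C[...,1]-.047)<.015);print(np.percentile(C[m][:,2],[5,50,95]))
for o in r.pinpoint('wrist','pocket')[:2]: print(o['conf'],w(k,o['at']))
# pocket floor
c=w(k,r.pinpoint('wrist','pocket')[0]['at']); print(disc_at(C,ok,c,.026,.004,.0115))
np.save('w4C.npy',C)
E
```

```text
18.6833 [0.4336 0.0637 0.1319] [-177.43   -4.04  -22.43] [ 0.3 -0.4 -0.5] [-0.07  0.23  0.02] [0.044  0.0012 0.0652]
disc (1980, array([0.4786, 0.0468]), 0.018, array([478.5,  46.7]), array([35.4, 35.4]), np.float64(0.0695))
holder+disc (3908, array([0.4781, 0.0471]), 0.0264, array([478.2,  47. ]), array([51.9, 52.1]), np.float64(0.0654))
rim (1927, array([0.4781, 0.0471]), 0.0264, array([478.2,  47. ]), array([51.9, 52.1]), np.float64(0.0612))
[0.06849808 0.06957786 0.07063252]
0.7 [0.53027146 0.16211135 0.00502512]
(1507, array([0.5328, 0.1629]), 0.0223, array([532.8, 164.2]), array([38. , 43.8]), np.float64(0.0078))
```

View pics/w4.png

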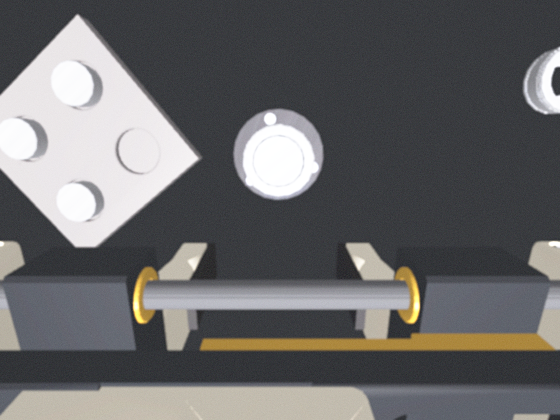

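The holder is home and the disc stands proud at z ≈ 0.070. I'm turning the tool so its tilt lies about the jaw axis, then going over the disc.

>>> send_rows([
  {"travel": [0.001, 0, 0], "spin": -4},
  {"travel": [0.002, 0, 0], "spin": -6},
  {"travel": [0.003, 0, 0], "spin": -6.5},
  {"travel": [0.003, 0, 0], "spin": -6.5},
  {"travel": [0.003, 0, 0], "spin": -5},
])

```text
time_s: 19.25
tcp_pos: [0.4453, 0.0604, 0.1301]
eef_rot: [-179.9, -4.5, 6.6]
contact_force: [0.3, -0.7, -0.5]
gripper_width: 0.0658
```

>>> send_rows([
  {"travel": [0.003, 0, 0.002], "spin": -3},
  {"travel": [0.003, 0, 0.003], "spin": -1},
])

```text
time_s: 19.42
tcp_pos: [0.4522, 0.061, 0.125]
eef_rot: [179.7, -4.4, 11.1]
contact_force: [-0.3, -0.3, 0.6]
gripper_width: 0.0656
```

```bash
python3 t.py .4786 .0468 .085;python3 t.py .4786 .0468 .0635
python3 - <<'E'
from h import *
print(R.from_euler('xyz',r.get_state()['eef_rot'],degrees=True).as_matrix().round(3))
E
```

```text
19.4167 [0.4522 0.061  0.125 ] [179.75  -4.41  11.09] [-0.3 -0.3  0.6] [-0.11  0.2  -0.04] [0.02   0.0188 0.0418]
19.4167 [0.4522 0.061  0.125 ] [179.75  -4.41  11.09] [-0.3 -0.3  0.6] [-0.11  0.2  -0.04] [0.0183 0.0187 0.0632]
[[ 0.978  0.192  0.076]
 [ 0.192 -0.981  0.01 ]
 [ 0.077  0.004 -0.997]]
```

>>> send_rows([
  {"travel": [0.002, 0.002, 0.004], "spin": 0},
  {"travel": [0.003, 0.003, 0.005], "spin": 0},
  {"travel": [0.004, 0.004, 0.006], "spin": 0},
  {"travel": [0.004, 0.004, 0.006], "spin": 0},
  {"travel": [0.003, 0.003, 0.006], "spin": 0},
])

```text
time_s: 19.83
tcp_pos: [0.4749, 0.0474, 0.0963]
eef_rot: [179.7, -4.3, 11.0]
contact_force: [-0.3, -0.4, 0.5]
gripper_width: 0.0654
```

>>> send_rows([
  {"travel": [0.002, 0.002, 0.005], "spin": 0},
  {"travel": [0.001, 0.001, 0.004], "spin": 0},
  {"travel": [0, 0, 0.002], "spin": 0},
])

```text
time_s: 20.08
tcp_pos: [0.4799, 0.0435, 0.0826]
eef_rot: [179.7, -4.2, 10.8]
contact_force: [-0.7, 0.2, -0.3]
gripper_width: 0.0656
```

```bash
python3 t.py .4786 .0468 .0635
```

```text
20.0833 [0.4799 0.0435 0.0826] [179.67  -4.16  10.85] [-0.7  0.2 -0.3] [-0.08  0.25  0.  ] [-0.002  -0.0036  0.0189]
```

>>> send_rows([
  {"travel": [-0.0006, -0.001, 0.003], "spin": 0},
  {"travel": [-0.0006, -0.001, 0.004], "spin": 0},
  {"travel": [-0.0005, -0.0008, 0.003], "spin": 0},
  {"travel": [-0.0003, -0.0005, 0.002], "spin": 0},
  {"travel": [0, 0, 0.001], "spin": 0},
])

```text
time_s: 20.5
tcp_pos: [0.4776, 0.0467, 0.0678]
eef_rot: [179.7, -4.1, 10.8]
contact_force: [-0.0, 0.3, -0.6]
gripper_width: 0.0663
```

```bash
python3 t.py .4786 .0468 .0637
```

```text
20.5 [0.4776 0.0467 0.0678] [179.66  -4.13  10.83] [-0.   0.3 -0.6] [-0.06  0.24  0.05] [0.0007 0.     0.0042]
```

>>> send_rows([
  {"travel": [0.0003, 0, 0.002], "spin": 0},
  {"travel": [0.0003, 0, 0.0012], "spin": 0},
])

```text
time_s: 20.67
tcp_pos: [0.4785, 0.0472, 0.0647]
eef_rot: [179.7, -4.2, 10.9]
contact_force: [-0.0, 1.0, -0.6]
gripper_width: 0.0653
```

```bash
python3 t.py .4786 .0468 .0637
```

```text
20.6667 [0.4785 0.0472 0.0647] [179.67  -4.17  10.87] [-0.   1.  -0.6] [-0.07  0.27 -0.01] [-0.      0.0004  0.001 ]
```

>>> send_rows([
  {"travel": [0, 0, 0], "spin": 0},
  {"travel": [0, 0, -0.0002], "spin": 0},
  {"travel": [0, 0, -0.0002], "spin": 0},
], gripper=-1, squeeze=25)

```text
time_s: 20.92
tcp_pos: [0.4785, 0.0474, 0.0651]
eef_rot: [179.7, -4.2, 10.9]
contact_force: [-0.6, -0.5, -1.2]
gripper_width: 0.0511
```

```bash
python3 t.py .4786 .0468 .0637
```

```text
20.9167 [0.4785 0.0474 0.0651] [179.68  -4.18  10.89] [-0.6 -0.5 -1.2] [-0.09  0.22  0.03] [-0.0001  0.0006  0.0014]
```

>>> send_rows([
  {"travel": [0, 0.0004, 0.001], "spin": 0},
  {"travel": [0, 0, 0], "spin": 0},
  {"travel": [0, 0, 0], "spin": 0},
  {"travel": [0, 0, -0.0002], "spin": 0},
  {"travel": [0, 0, -0.0002], "spin": 0},
])

```text
time_s: 21.33
tcp_pos: [0.4787, 0.0468, 0.0647]
eef_rot: [179.7, -4.2, 10.9]
contact_force: [0.1, 0.3, -1.6]
gripper_width: 0.0351
```

```bash
python3 t.py .4786 .0468 .0637
```

```text
21.3333 [0.4787 0.0468 0.0647] [179.68  -4.2   10.87] [ 0.1  0.3 -1.6] [-0.16  0.28 -0.01] [-0.0002  0.      0.001 ]
```

>>> send_rows([
  {"travel": [0.0001, 0, -0.001], "spin": 0},
  {"travel": [0.0001, 0, -0.0015], "spin": 0},
  {"travel": [0.0001, 0, -0.002], "spin": 0},
  {"travel": [0.0002, 0, -0.0025], "spin": 0},
  {"travel": [0.0002, 0, -0.003], "spin": 0},
])

```text
time_s: 21.75
tcp_pos: [0.478, 0.0467, 0.0748]
eef_rot: [179.7, -4.1, 10.9]
contact_force: [-0.4, -0.5, -1.1]
gripper_width: 0.0345
```

>>> send_rows([
  {"travel": [0.0003, 0, -0.004], "spin": 0},
  {"travel": [0.0004, 0, -0.005], "spin": 0},
  {"travel": [0.0005, 0, -0.006], "spin": 0},
  {"travel": [0.0005, 0, -0.006], "spin": 0},
  {"travel": [0.0005, 0, -0.006], "spin": 0},
])

```text
time_s: 22.17
tcp_pos: [0.4778, 0.0467, 0.1045]
eef_rot: [179.7, -4.1, 10.9]
contact_force: [0.7, -0.4, -1.0]
gripper_width: 0.0346
```

```bash
python3 - <<'E'
from h import *
C=np.load('w4C.npy')
# tray disc centres from this cloud (tops z~24mm)
m=(C[...,2]>.020)&(C[...,2]<.028)&(C[...,0]>.45)&(C[...,1]>.1)
n,L,st,ce=cv2.connectedComponentsWithStats(m.astype(np.uint8))
for i in range(1,n):
    if st[i,4]>300:
        P=C[L==i][:,:2].astype(np.float32); print(st[i],cv2.minEnclosingCircle(P))
# floor of pocket tighter
for h in(.0095,.0105,.0115):
    c=(.5325,.1635); m=(np.hypot(C[...,0]-c[0],C[...,1]-c[1])<.024)&(C[...,2]<h)&(C[...,2]>.003)
    P=C[m];print(h,len(P),np.median(P,0),cv2.minEnclosingCircle(P[:,:2].astype(np.float32)))
E
python3 t.py .5325 .1635 .07
```

```text
[  51   60   44   46 1555] ((0.5994076132774353, 0.18462607264518738), 0.018707508221268654)
[   0  117   39   42 1325] ((0.5789293050765991, 0.2526135742664337), 0.018511874601244926)
[  56  182   41   39 1220] ((0.5100091099739075, 0.2330131232738495), 0.018697615712881088)
0.0095 1434 [0.5315324  0.16524715 0.00764269] ((0.5311049818992615, 0.16469164192676544), 0.019984517246484756)
0.0105 1473 [0.5317249  0.16539317 0.00766371] ((0.5311341881752014, 0.16479863226413727), 0.019991552457213402)
0.0115 1507 [0.53179301 0.16565016 0.00768976] ((0.5327980518341064, 0.16294749081134796), 0.022307800129055977)
22.1667 [0.4778 0.0467 0.1045] [179.66  -4.06  10.85] [ 0.7 -0.4 -1. ] [-0.11  0.27  0.01] [ 0.0731 -0.1047  0.0391]
```

>>> send_rows([
  {"travel": [0.0014, -0.002, 0.0005], "spin": 0},
  {"travel": [0.0027, -0.004, 0.001], "spin": 0},
  {"travel": [0.0047, -0.007, 0.001], "spin": 0},
  {"travel": [0.006, -0.009, 0.001], "spin": 0},
  {"travel": [0.0075, -0.011, 0.001], "spin": 0},
])

```text
time_s: 22.58
tcp_pos: [0.4951, 0.0851, 0.1035]
eef_rot: [179.7, -4.3, 10.7]
contact_force: [-0.1, -0.5, -1.2]
gripper_width: 0.0343
```

>>> send_rows([
  {"travel": [0.008, -0.012, 0.003], "spin": 0},
  {"travel": [0.008, -0.012, 0.004], "spin": 0},
  {"travel": [0.0075, -0.011, 0.004], "spin": 0},
  {"travel": [0.007, -0.01, 0.004], "spin": 0},
  {"travel": [0.006, -0.009, 0.004], "spin": 0},
])

```text
time_s: 23.0
tcp_pos: [0.5258, 0.1541, 0.0844]
eef_rot: [179.7, -4.2, 10.9]
contact_force: [-0.6, 0.4, -1.2]
gripper_width: 0.0345
```

>>> send_rows([
  {"travel": [0.0047, -0.006, 0.003], "spin": 0},
  {"travel": [0.003, -0.004, 0.002], "spin": 0},
  {"travel": [0.002, -0.002, 0.001], "spin": 0},
  {"travel": [0.001, -0.001, 0.001], "spin": 0},
])

```text
time_s: 23.33
tcp_pos: [0.5355, 0.1728, 0.0752]
eef_rot: [179.6, -4.1, 11.0]
contact_force: [0.6, 0.1, -0.6]
gripper_width: 0.0346
```

```bash
python3 t.py .531 .1648 .04; python3 t.py .531 .1648 .0195
```

```text
23.3333 [0.5355 0.1728 0.0752] [179.61  -4.06  10.99] [ 0.6  0.1 -0.6] [-0.15  0.2   0.  ] [-0.0084  0.0068  0.0347]
23.3333 [0.5355 0.1728 0.0752] [179.61  -4.06  10.99] [ 0.6  0.1 -0.6] [-0.15  0.2   0.  ] [-0.0099  0.0067  0.0551]
```

>>> send_rows([
  {"travel": [-0.0012, 0.001, 0.003], "spin": 0},
  {"travel": [-0.0014, 0.0012, 0.004], "spin": 0},
  {"travel": [-0.0014, 0.0012, 0.005], "spin": 0},
  {"travel": [-0.0014, 0.0011, 0.005], "spin": 0},
  {"travel": [-0.0012, 0.001, 0.004], "spin": 0},
])

```text
time_s: 23.75
tcp_pos: [0.5312, 0.1646, 0.0529]
eef_rot: [179.7, -4.1, 10.9]
contact_force: [-0.7, -1.2, -0.6]
gripper_width: 0.0341
```

>>> send_rows([
  {"travel": [-0.001, 0.0007, 0.004], "spin": 0},
  {"travel": [-0.0005, 0.0003, 0.003], "spin": 0},
  {"travel": [-0.0003, 0, 0.002], "spin": 0},
])

```text
time_s: 24.0
tcp_pos: [0.5293, 0.1619, 0.0422]
eef_rot: [179.6, -4.1, 10.8]
contact_force: [0.7, -0.5, -1.1]
gripper_width: 0.0349
```

```bash
python3 t.py .531 .1648 .0195
```

```text
24.0 [0.5293 0.1619 0.0422] [179.63  -4.07  10.83] [ 0.7 -0.5 -1.1] [-0.1   0.24 -0.03] [ 0.0006 -0.0027  0.0228]
```

>>> send_rows([
  {"travel": [0.0002, -0.0006, 0.002], "spin": 0},
  {"travel": [0.0002, -0.0008, 0.002], "spin": 0},
  {"travel": [0.0001, -0.0006, 0.002], "spin": 0},
  {"travel": [0, -0.0003, 0.0015], "spin": 0},
])

```text
time_s: 24.33
tcp_pos: [0.5301, 0.1645, 0.0339]
eef_rot: [179.6, -4.1, 10.8]
contact_force: [0.4, -0.1, -1.3]
gripper_width: 0.0345
```

```bash
python3 t.py .531 .1648 .0195
```

```text
24.3333 [0.5301 0.1645 0.0339] [179.63  -4.08  10.82] [ 0.4 -0.1 -1.3] [-0.09  0.23 -0.06] [-0.0001 -0.0002  0.0145]
```

>>> send_rows([
  {"travel": [0, 0, 0.0015], "spin": 0},
  {"travel": [0, -0.0001, 0.0015], "spin": 0},
  {"travel": [0, -0.0001, 0.0015], "spin": 0},
  {"travel": [0, 0, 0.0013], "spin": 0},
])

```text
time_s: 24.67
tcp_pos: [0.5308, 0.1653, 0.0277]
eef_rot: [179.6, -4.1, 10.9]
contact_force: [-0.2, -0.4, -1.6]
gripper_width: 0.0345
```

>>> send_rows([
  {"travel": [0, 0, 0.001], "spin": 0},
  {"travel": [0, 0, 0.001], "spin": 0},
])

```text
time_s: 24.83
tcp_pos: [0.531, 0.1654, 0.0255]
eef_rot: [179.6, -4.1, 10.9]
contact_force: [0.0, 0.1, -0.9]
gripper_width: 0.035
```

```bash
python3 t.py .531 .1648 .0195
```

```text
24.8333 [0.531  0.1654 0.0255] [179.64  -4.11  10.86] [ 0.   0.1 -0.9] [-0.06  0.23  0.01] [-0.0005  0.0005  0.0059]
```

>>> send_rows([
  {"travel": [-0.0002, 0.0003, 0.0007], "spin": 0},
  {"travel": [-0.0002, 0.0002, 0.0007], "spin": 0},
])

```text
time_s: 25.0
tcp_pos: [0.5308, 0.1648, 0.0238]
eef_rot: [179.6, -4.1, 10.9]
contact_force: [0.1, -0.1, -1.7]
gripper_width: 0.0348
```

>>> send_rows([
  {"travel": [-0.0001, 0, 0.0007], "spin": 0},
  {"travel": [0, 0, 0.0007], "spin": 0},
])

```text
time_s: 25.17
tcp_pos: [0.5308, 0.1647, 0.0223]
eef_rot: [179.6, -4.1, 10.9]
contact_force: [-0.5, -0.3, -0.4]
gripper_width: 0.0349
```

>>> send_rows([
  {"travel": [0, 0, 0.0006], "spin": 0},
  {"travel": [0, 0, 0.0006], "spin": 0},
])

```text
time_s: 25.33
tcp_pos: [0.5309, 0.1647, 0.0211]
eef_rot: [179.6, -4.1, 10.9]
contact_force: [0.1, 0.5, -1.2]
gripper_width: 0.0347
```

```bash
python3 t.py .531 .1648 .0188
```

```text
25.3333 [0.5309 0.1647 0.0211] [179.65  -4.12  10.85] [ 0.1  0.5 -1.2] [-0.05  0.26 -0.07] [-0.0001 -0.0001  0.0023]
```

>>> send_rows([
  {"travel": [0, 0, 0.0006], "spin": 0},
  {"travel": [0, 0, 0.0006], "spin": 0},
])

```text
time_s: 25.5
tcp_pos: [0.5311, 0.1647, 0.0198]
eef_rot: [179.7, -4.1, 10.8]
contact_force: [-0.1, -0.4, -0.1]
gripper_width: 0.0347
```

>>> send_rows([
  {"travel": [0, 0, 0.0005], "spin": 0},
])

```text
time_s: 25.58
tcp_pos: [0.5311, 0.1647, 0.0192]
eef_rot: [179.7, -4.1, 10.9]
contact_force: [0.2, 1.1, -1.1]
gripper_width: 0.0348
```

>>> send_rows([
  {"travel": [0, 0, 0.0005], "spin": 0},
])

```text
time_s: 25.67
tcp_pos: [0.5311, 0.1648, 0.0187]
eef_rot: [179.7, -4.1, 10.9]
contact_force: [-0.1, -0.4, -0.7]
gripper_width: 0.0345
```

```bash
python3 t.py .531 .1648 .0188
```

```text
25.6667 [0.5311 0.1648 0.0187] [179.65  -4.13  10.85] [-0.1 -0.4 -0.7] [-0.08  0.28 -0.05] [-0.0001 -0.0001 -0.0001]
```

>>> send_rows([
  {"travel": [0, 0, 0], "spin": 0},
  {"travel": [0, 0, 0], "spin": 0},
  {"travel": [0, 0, -0.0003], "spin": 0},
  {"travel": [0, 0, -0.0005], "spin": 0},
], gripper=0.08)

```text
time_s: 26.0
tcp_pos: [0.5315, 0.165, 0.0197]
eef_rot: [179.7, -4.2, 10.9]
contact_force: [0.7, -1.2, -0.5]
gripper_width: 0.0467
```

>>> send_rows([
  {"travel": [0.0001, 0, -0.002], "spin": 0},
  {"travel": [0.0002, 0, -0.004], "spin": 0},
  {"travel": [0.0004, 0, -0.006], "spin": 0},
  {"travel": [0.0005, 0, -0.008], "spin": 0},
  {"travel": [0.0005, 0, -0.01], "spin": 0},
])

```text
time_s: 26.42
tcp_pos: [0.5302, 0.1645, 0.0509]
eef_rot: [179.6, -4.0, 10.9]
contact_force: [-0.8, -0.0, 0.3]
gripper_width: 0.0472
```

>>> send_rows([
  {"travel": [-0.005, 0, -0.015], "spin": 0},
  {"travel": [-0.008, 0, -0.018], "spin": 0},
  {"travel": [-0.01, 0, -0.02], "spin": 0},
  {"travel": [-0.012, 0, -0.02], "spin": 0},
  {"travel": [-0.012, 0, -0.015], "spin": 0},
])

```text
time_s: 26.83
tcp_pos: [0.4777, 0.155, 0.1414]
eef_rot: [179.6, -4.1, 10.8]
contact_force: [0.2, 0.7, -0.1]
gripper_width: 0.0474
```

>>> send_rows([
  {"travel": [-0.01, 0, -0.01], "spin": 0},
  {"travel": [-0.005, 0, -0.005], "spin": 0},
  {"travel": [0, 0, 0], "spin": 0},
  {"travel": [0, 0, 0], "spin": 0},
  {"travel": [0, 0, 0], "spin": 0},
])

```text
time_s: 27.25
tcp_pos: [0.4614, 0.1529, 0.163]
eef_rot: [179.9, -4.6, 10.9]
contact_force: [-0.1, -0.3, 0.3]
gripper_width: 0.0475
```

```bash
python3 s.py
python3 - <<'E'
from h import *
k=cal('wrist');im,d=r.capture('wrist');cv2.imwrite('pics/w5.png',im)
C=cloud(k,d);ok=d>0
print('disc',disc_at(C,ok,(.531,.165),.025,.019,.03))
m=ok&(np.hypot(C[...,0]-.531,C[...,1]-.165)<.014)
P=C[m];A=np.c_[P[:,:2]-[.531,.165],np.ones(len(P))];print('plane',np.linalg.lstsq(A,P[:,2],rcond=None)[0])
try:
  print('rim',disc_at(C,ok,(.478,.047),.035,.058,.066))
except Exception as e:print(e)
k=cal('top');im,d=r.capture('top');cv2.imwrite('pics/top1.png',im[120:300,150:480])
C=cloud(k,d);print('rim top',disc_at(C,d>0,(.478,.047),.035,.058,.066));print('disc top',disc_at(C,d>0,(.531,.165),.025,.019,.03))
E
```

```text
[0.461 0.153 0.163] [179.92   -4.599  10.897] [ 43.716   2.85  -32.599   3.303 -50.775  55.173] [-0.074  0.293 -0.011 -0.047  0.175  0.285] [-0.112 -0.256  0.292]
disc (1155, array([0.5304, 0.1649]), 0.0179, array([530.4, 164.9]), array([35.1, 35.4]), np.float64(0.0236))
plane [0.00371088 0.00128101 0.02360158]
rim (1407, array([0.4781, 0.0474]), 0.0263, array([478.2,  47.6]), array([51.6, 52. ]), np.float64(0.0611))
rim top (107, array([0.4805, 0.0427]), 0.0253, array([480. ,  42.2]), array([41.8, 48.9]), np.float64(0.062))
disc top (47, array([0.5399, 0.1568]), 0.0154, array([540.5, 159. ]), array([18. , 37.4]), np.float64(0.0238))
```

View pics/w5.png

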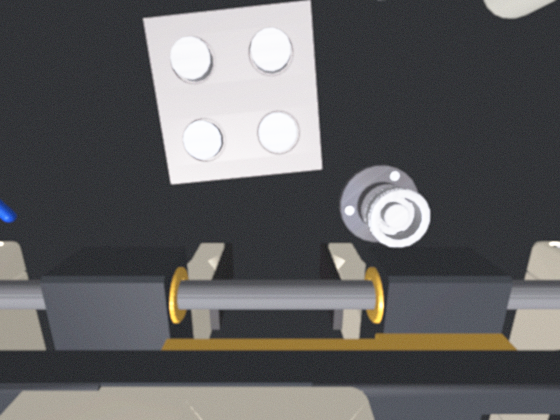

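The wrist picture shows the disc flat in the pocket at (278,132). The holder is still home on the stand at (397,216), the filed discs are in place, and the gripper is clear. Handing in.

```bash
python3 -c "
from plant import r
print(r.close_job())"
```

```text
the job is handed in; nothing more can be done
None
```

The disc is out of the holder and lying in the tray's empty pocket, and the holder is home on the stand. I handed the job in at about 27 s; no verdict was reported.

**Holder onto the stand:** I gripped the grey, filled holder and lowered it over the post. The wrist camera showed the post about 2.3 mm off the stand's axis. It entered the hole without touching the edge, and the disc broke free at about 11 N. The shoulder contact was about 10 N at most, against the 30 N limit.

**Disc into the tray:** I gripped the proud disc, lowered it into the pocket and let go.

**Last checks with the wrist camera:**
- **Disc:** its centre is at (0.530, 0.165), within about 1 mm of the pocket's estimated centre. Its top is at 23.6 mm (24 mm expected) and its tilt is about 0.004 rad.
- **Holder:** its rim is at about 61 mm (62 mm expected when home), about 2 mm off the stand's axis.
- **Surroundings:** the three filed discs look undisturbed, and the gripper is clear with no contact force. I did not re-measure the other bystanders.

**What disagreed:** the overhead camera's circle fits gave centres 5 to 12 mm away from these. They rested on only 47 to 107 points and were partly hidden, possibly by the arm, so I went by the wrist camera. The heights agreed. The tool also drifted to about 4.6° of tilt during the run, with no visible effect on the result.

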